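Square up two terrazzo sample tiles

ROBOT

A 6-joint arm with a two-finger parallel gripper is mounted at the origin on the work surface. World frame = base frame: x ahead of the robot, y to its left, z up, the work surface at z = 0. Lengths are in m, angles in degrees, forces in N, time in s.
With the tool pointing down it reaches from about 0.25 to 0.725 m from the base axis. Payload 9.7 kg.
Tool frame: the origin (TCP) lies midway between the tips of the shut fingers; the grasp point (between the pads) lies 19 mm behind it (bot.grasp_offset is the distance from the TCP to the grasp point, in m); z points along the fingers, x is the direction in which the jaws open and shut, and the axes are right-handed (so a half turn about z gives the same grasp; the last joint's range is limited). The gripper opens to 85 mm and grips with 20 to 120 N. Pads are 22 mm wide; open, the fingers measure 114 mm over their backs; the gripper's body (76 mm by 85 mm) begins 54 mm behind the grasp point. The pads swing forward as they close: fully open they stand 13 mm farther back than shut.
Start: joints at [-74.026, 4.979, 10.078, 95.1, 0, 90], TCP at [0.151, -0.529, 0.231] pointing down, gripper open.
Joint ranges: [-179.16, 179.16], [-48.56, 103.87], [-65.8, 70.77], [-126.05, 130.52], [-82.76, 87.17], [-180, 180]. Speed limits (degrees/s): [127.2, 127.2, 147.25, 180, 180, 180].

INTERFACE

Orientations are given as [roll, pitch, yaw] about the fixed x, y, z axes, in that order (R = Rz(yaw) Ry(pitch) Rx(roll)).
In Python, from workcell import bot gives the robot as it stands.
- The arm moves only by the tool send_rows, never from a script. Its argument "targets" is a list of rows, each a list of 5 numbers: the closure, from 0 (fully open) to 1 (shut), then the shift along the world's x, y, z in mm, then the turn about the world's z in degrees. A call has 1 to 10 rows; each row is the pose to reach, as a shift and turn from the pose commanded when the call began; what a row does not reach only later rows make up. A row lasts 1/8 s, in which the tool goes at most 62.5 mm and 10.7 degrees, less where a joint would pass 70% of its speed; a pose out of reach is approached as far as the arm can. A call with a gripper value outside its range is refused whole. The fingers move at their own pace and stop on an object; "squeeze" is the grip in N (left out, the last holds). Time passes only in rows, so rows that repeat a pose let the fingers close. It gives the time, the measured TCP pose, the force and the opening at its end, in the units of the state.
- bot.get_obs(): the state, without advancing time (a new reading comes with each control period).
- bot.camera(name): name is "scene" or "top"; returns a dict with "pixels" (400x640x3 uint8, red, green, blue), "intrinsics" (3x3 intrinsics, pixels), "view" (4x4, takes a point from world to camera coordinates). Camera axes: x right, y down, z forward; pixel columns grow to the right and rows downward; lengths in m; the calibration is good to about 2 mm. A picture is of the moment at which its call begins. There is no depth.
- bot.job_done(): hands the job in, once; it reports no verdict.
The state is a dict: "time": time; "q": joint angles; "qd": joint speeds; "joint_efforts": joint torques, N m; "ee_pos": TCP position; "tcp_rot": TCP orientation; "wrist_force": force on the tool from outside, world axes, zero at the start; "torque": the same for the moment, N m; "opening": finger opening in m.
Only numpy, scipy, OpenCV 4.12 (cv2) and the standard library are available. Lean on these libraries where they do the work, as an engineer would, in place of code of your own. Each camera call takes 0.05 s, during which the arm holds its last target.

TASK

Push the two loose square terrazzo tiles (pink and grey) along the table into the corner of the blue setting-out square, so that they lie side by side in either order: both flush against its long arm, one also flush against its short arm, and the other pushed up close to the first with no gap. Only push them with the fingers: do not grip, lift or tip them. Leave everything else on the table where it is.

Things in the scene. Friction and masses are not known exactly. Their poses are not given: they have to be found in the camera images.
- square: Blue L of flat bar 30 mm wide, 12 mm high, fixed. Origin at its inner corner, at table height. The long arm runs 400 mm along its own -y, inner face at x = 0; the short arm 130 mm along -x, inner face at y = 0. The tiles belong at negative x and y; they start there, well short of the long arm on the robot's side, with a gap between them.
- tile_pink: Pink terrazzo tile with rust-red and cream chips, 100 x 100 mm and 20 mm thick, about 0.5 kg, loose, lying flat on the table. Origin at the centre of its underside, z up, x and y square to its edges (the edges are 50 mm from the origin). It slides on the table under a push of 2 to 5 N; it is too wide to be gripped.
- tile_grey: Light grey terrazzo tile with dark chips, 100 x 100 mm and 20 mm thick, about 0.5 kg, loose, lying flat on the table. Origin at the centre of its underside, z up, x and y square to its edges (the edges are 50 mm from the origin). It slides on the table under a push of 2 to 5 N; it is too wide to be gripped.
- offcut_green: Green terrazzo offcut, 60 x 35 x 22 mm high, loose, to the left of the tiles, near the end of the short arm; origin at the centre of its underside. Leave it alone.
- offcut_black: Cream offcut with black chips, 55 x 40 x 25 mm high, loose, beyond the short arm; origin at the centre of its underside. Leave it alone.
- jar: Amber glass jar with a steel lid, 56 mm across, 70 mm high, loose, standing beyond the long arm; origin at the centre of its underside. Leave it alone.
- brush: Hand brush lying to the left, about 200 mm long, loose; origin under its middle, its length along its x axis. Leave it alone.
- float: Steel trowel float, 200 x 80 mm plate with a wooden handle on top, 60 mm high, loose, lying to the right; origin at the centre of its underside, long side along its x axis. Leave it alone.
Mind the look-alikes: they are no part of the job. What is shaped like the tile_pink but orange, purple or turquoise is not meant.

How it is judged:
By the outcome, as a careful person would: the job done as asked, in the order asked, and still so for the second after the job is handed in, with the robot touching nothing.
It also fails if it takes over 64 s, if anything falls off the work surface, if the arm or the gripper's body presses on something with over 40 N, if the wrist force passes 120 N, or if a joint passes its speed limit or range.

## Working session

There is one attempt and no reset: what is moved stays moved. The work goes in short steps, Python scripts to look and compute and a tool call to move; the robot and the scene stay as the last step left them, time stands still between calls to the robot, and variables do not carry over. Pictures are saved under pics/ and viewed, and the job is handed in when it is done.

Besides the shell and the picture viewer there is one more tool, called after "Emit:" as name(argument=value, ...) on one line, values as JSON. send_rows: Moves the arm, as the interface text tells. Its arguments: {"type":"object","properties":{"targets":{"type":"array","items":{"type":"array","items":{"type":"number"}}},"squeeze":{"type":"number"}},"required":["targets"]}

```bash
mkdir -p pics; python3 - <<'E'
from workcell import bot
import cv2
for n in ("top","scene"):
    c=bot.camera(n); cv2.imwrite(f"pics/{n}0.png",c["pixels"][:,:,::-1]); print(n,c["intrinsics"],c["view"])
o=bot.get_obs(); print(o)
E
```

```text
top [[467.96989627   0.         325.76550063]
 [  0.         467.96989627 201.21675875]
 [  0.           0.           1.        ]] [[-0.03105598 -0.99946901 -0.00986004 -0.08551373]
 [-0.99558873  0.03180621 -0.08826921  0.5345183 ]
 [ 0.08853595  0.00707525 -0.99604785  1.49165793]
 [ 0.          0.          0.          1.        ]]
scene [[389.27260549   0.         312.56687295]
 [  0.         389.27260549 200.25023567]
 [  0.           0.           1.        ]] [[-0.40777824  0.91307107  0.00425835  0.30905799]
 [ 0.75198439  0.33847484 -0.565645   -0.35631635]
 [-0.51791542 -0.22745551 -0.82463786  1.37063363]
 [ 0.          0.          0.          1.        ]]
{'time': 0.1, 'q': array([-7.40273659e+01,  5.00674651e+00,  1.00405807e+01,  9.50992207e+01,
       -3.77987636e-04,  8.99996706e+01]), 'qd': array([ 0.01675335,  0.01974146,  0.1325149 ,  0.05018165,  0.00143692,
       -0.09928038]), 'joint_efforts': array([ 6.09710933e-04, -5.21562803e+01,  4.65652907e+01,  1.61680032e-02,
       -2.02528128e-05, -1.17851141e-05]), 'ee_pos': array([ 0.15129253, -0.52857927,  0.23067971]), 'tcp_rot': array([ 1.79999622e+02,  6.53865418e-02, -7.40270366e+01]), 'wrist_force': array([-0.17921149, -0.76806509, -0.17171172]), 'torque': array([-0.0334233 , -0.00637036,  0.00490552]), 'opening': 0.08535003736505783}
```

View pics/top0.png

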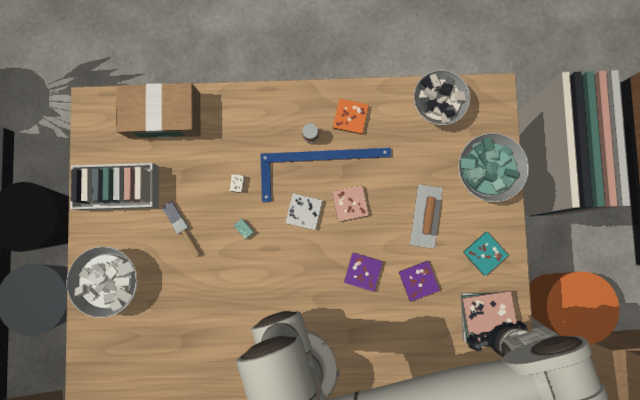

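View pics/scene0.png

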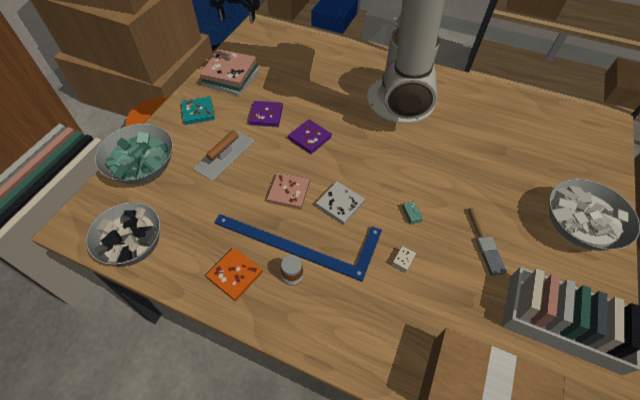

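The top view shows the blue L with its corner at about (265,157), the grey tile at (305,211) and the pink tile at (351,203). The look-alikes are orange (351,116), purple (364,271) and (420,281), turquoise (486,253), and a pinkish stack at (489,315). Only the tile at (351,203) is a single flat pink tile with rust and cream chips, lying by the square with the grey one. I'll enlarge to confirm and measure.

```bash
cat > h.py <<'E'
import numpy as np, cv2
from workcell import bot
def cam(n="top"):
    c=bot.camera(n); return c["pixels"],np.array(c["intrinsics"]),np.array(c["view"])
def unproj(uv,z,K,V):
    uv=np.atleast_2d(uv).astype(float); R,t=V[:3,:3],V[:3,3]
    d=np.c_[uv,np.ones(len(uv))]@np.linalg.inv(K).T@R; o=-R.T@t
    return (o+d*((z-o[2])/d[:,2])[:,None])[:,:2]
def rectify(img,K,V,z,x0,x1,y0,y1,s=2000.):
    # image: rows = decreasing x, cols = decreasing y, s px per m
    R,t=V[:3,:3],V[:3,3]
    H=K@np.c_[R[:,0],R[:,1],R[:,2]*z+t]
    A=np.array([[0,-1/s,x1],[-1/s,0,y1],[0,0,1]])
    return cv2.warpPerspective(img,H@A,(int((y1-y0)*s),int((x1-x0)*s)),flags=cv2.INTER_CUBIC|cv2.WARP_INVERSE_MAP)
E
python3 - <<'E'
from h import *
im,K,V=cam()
cv2.imwrite("pics/crop0.png",cv2.resize(im[130:310,220:450],None,fx=3.4,fy=3.3,interpolation=cv2.INTER_CUBIC)[:,:,::-1])
r=rectify(im,K,V,0.02,0.25,0.65,-0.35,0.15,1500)
cv2.imwrite("pics/rect0.png",r[:,:,::-1])
np.save("top0.npy",im)
E
```

```text
(no output)
```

View pics/crop0.png

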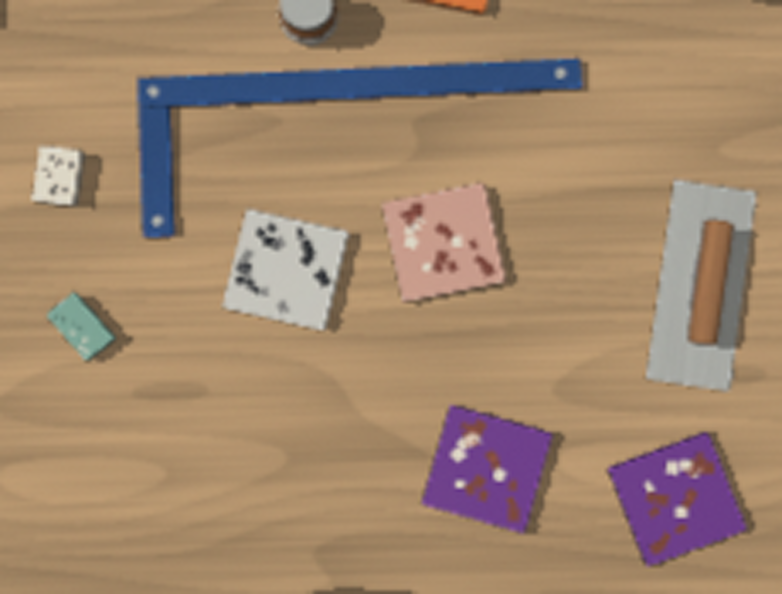

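View pics/rect0.png

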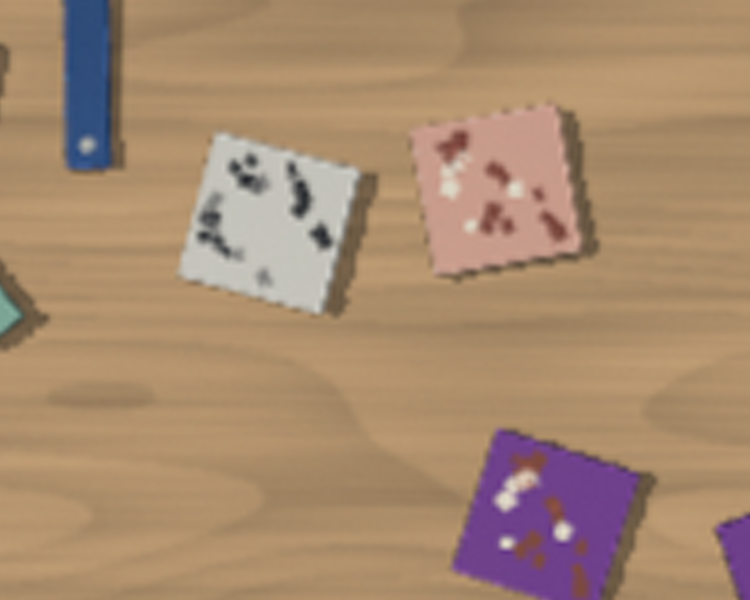

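The crop confirms them: grey tile at (305,211), turned about one way, and pink tile at (351,203), turned the other. The L's inner corner is at about (270,162).

```bash
cat >> h.py <<'E'
def masks(im):
    hsv=cv2.cvtColor(im,cv2.COLOR_RGB2HSV).astype(int); h,s,v=[hsv[...,i] for i in range(3)]
    blue=(h>100)&(h<125)&(s>130)
    return h,s,v,blue
def tilefit(im,K,V,uv,z=0.02,s=2000.):
    """grabs tile around approx pixel uv by colour distance to wood; returns centre,yaw,size"""
    c=unproj(uv,z,K,V)[0]; hw=.09
    r=rectify(im,K,V,z,c[0]-hw,c[0]+hw,c[1]-hw,c[1]+hw,s)
    lab=cv2.cvtColor(r,cv2.COLOR_RGB2LAB).astype(int); 
    return r,lab,c,hw
def square(im,K,V,z=0.012,s=2000.,reg=(0.30,0.65,-0.35,0.15)):
    r=rectify(im,K,V,z,*reg,s); h,sat,v,b=masks(r)
    m=b.astype(np.uint8)
    n,l,st,_=cv2.connectedComponentsWithStats(m); k=1+np.argmax(st[1:,4]); m=(l==k).astype(np.uint8)
    m=cv2.morphologyEx(m,cv2.MORPH_CLOSE,np.ones((15,15),np.uint8))
    w=lambda rc:np.c_[reg[1]-rc[:,0]/s,reg[3]-rc[:,1]/s]
    x,y,ww,hh,_=st[k]
    lo=[];ou=[]
    for c in range(x+110,x+ww-20):
        q=np.flatnonzero(m[:,c]); lo.append((q[-1]+1,c)); ou.append((q[0],c))
    sh=[];so=[]
    for rr in range(y+110,y+hh-30):
        q=np.flatnonzero(m[rr]); sh.append((rr,q[-1]+1)); so.append((rr,q[0]))
    L,S,O,P=[w(np.array(a,float)) for a in (lo,sh,ou,so)]
    pl=np.polyfit(L[:,1],L[:,0],1); ps=np.polyfit(S[:,0],S[:,1],1)
    po=np.polyfit(O[:,1],O[:,0],1); pp=np.polyfit(P[:,0],P[:,1],1)
    # x=a y+b ; y=c x+d
    a,b_=pl;c,d=ps
    y0=(c*b_+d)/(1-a*c); x0=a*y0+b_
    return dict(corner=(x0,y0),yaw_long=np.degrees(np.arctan(-a)),yaw_short=np.degrees(np.arctan(c)),
      width_long=np.polyval(po,-.1)-np.polyval(pl,-.1),width_short=np.polyval(pp,x0-.07)-np.polyval(ps,x0-.07),len=(ww/s,hh/s))
E
python3 - <<'E'
from h import *
_,K,V=cam(); im=np.load("top0.npy")
print(square(im,K,V))
reg=(0.30,0.65,-0.35,0.15);s=2000.
r=rectify(im,K,V,.02,*reg,s)
lab=cv2.cvtColor(r,cv2.COLOR_RGB2LAB).astype(int)
for n,uv in(("grey",(305,220)),("pink",(351,187)),("pink",(345,215)),):
    c=unproj(uv,.02,K,V)[0]; row=int((reg[1]-c[0])*s);col=int((reg[3]-c[1])*s)
    print(n,c,lab[row,col], "wood",lab[int((.65-.33)*s),col])
E
```

```text
Traceback (most recent call last):
  File "h.py", line 38, in square
    L,S,O,P=[w(np.array(a,float)) for a in (lo,sh,ou,so)]
             ~^^^^^^^^^^^^^^^^^^^
  File "h.py", line 30, in <lambda>
    w=lambda rc:np.c_[reg[1]-rc[:,0]/s,reg[3]-rc[:,1]/s]
                             ~~^^^^^
IndexError: too many indices for array: array is 1-dimensional, but 2 were indexed
```

```bash
sed -i 's/0.30,0.65,-0.35,0.15/0.40,0.80,-0.40,0.20/' h.py; python3 - <<'E'
from h import *
_,K,V=cam(); im=np.load("top0.npy")
print(square(im,K,V))
reg=(0.30,0.65,-0.35,0.15);s=2000.
r=rectify(im,K,V,.02,*reg,s)
lab=cv2.cvtColor(r,cv2.COLOR_RGB2LAB).astype(int)
for n,uv in(("grey",(305,220)),("pink",(351,187)),("pink",(345,215)),):
    c=unproj(uv,.02,K,V)[0]; row=int((reg[1]-c[0])*s);col=int((reg[3]-c[1])*s)
    print(n,c,lab[row,col], "wood",lab[int((.65-.33)*s),col])
E
```

```text
{'corner': (np.float64(0.6697563402180307), np.float64(0.0803569001962571)), 'yaw_long': np.float64(0.8036014659518631), 'yaw_short': np.float64(0.9707275264407269), 'width_long': np.float64(0.026385830170085667), 'width_short': np.float64(0.025883257055511033), 'len': (np.float64(0.4255), np.float64(0.1625))}
grey [ 0.47303787 -0.03326505] [201 127 132] wood [146 134 151]
pink [ 0.57560402 -0.18572363] [147 137 146] wood [110 154 103]
pink [ 0.48512769 -0.16307293] [174 142 143] wood [158 135 152]
```

```bash
cat >> h.py <<'E'
REG=(0.35,0.80,-0.40,0.20)
def tiles(im,K,V,z=0.02,s=2000.,dbg=None):
    r=rectify(im,K,V,z,*REG,s)
    lab=cv2.cvtColor(r,cv2.COLOR_RGB2LAB).astype(float)
    out={}
    # yellowness relative: wood b~151; tiles lower b or high L
    L,a,b=lab[...,0],lab[...,1],lab[...,2]
    for n,m in (("grey",(L>165)&(b<142)&(a<134)),("pink",(a>138.5)&(b<149)&(b>128)&(L>150))):
        m=m.astype(np.uint8)
        m=cv2.morphologyEx(m,cv2.MORPH_OPEN,np.ones((7,7),np.uint8))
        cs,_=cv2.findContours(m,cv2.RETR_EXTERNAL,cv2.CHAIN_APPROX_NONE)
        c=max(cs,key=cv2.contourArea); c=cv2.convexHull(c)
        (u,v),(w,h),ang=cv2.minAreaRect(c)
        p=np.array([REG[1]-v/s,REG[3]-u/s]); yaw=-ang
        while yaw>45:yaw-=90
        while yaw<=-45:yaw+=90
        out[n]=(p,yaw,(w/s,h/s))
        if dbg: cv2.drawContours(r,[np.int32(cv2.boxPoints(((u,v),(w,h),ang)))],-1,(0,255,0),1)
    if dbg: cv2.imwrite(dbg,cv2.resize(r,None,fx=.6,fy=.6)[:,:,::-1])
    return out
E
python3 - <<'E'
from h import *
_,K,V=cam(); im=np.load("top0.npy")
print(tiles(im,K,V,dbg="pics/t0.png")); print(-V[:3,:3].T@V[:3,3])
E
```

```text
{'grey': (array([ 0.50191229, -0.02842738]), -14.995079040527344, (0.10038097381591797, 0.10170053100585938)), 'pink': (array([ 0.52402191, -0.18042075]), 9.904182434082031, (0.09965895843505859, 0.0998153305053711))}
[ 0.39743933 -0.11302318  1.53210102]
```

View pics/t0.png

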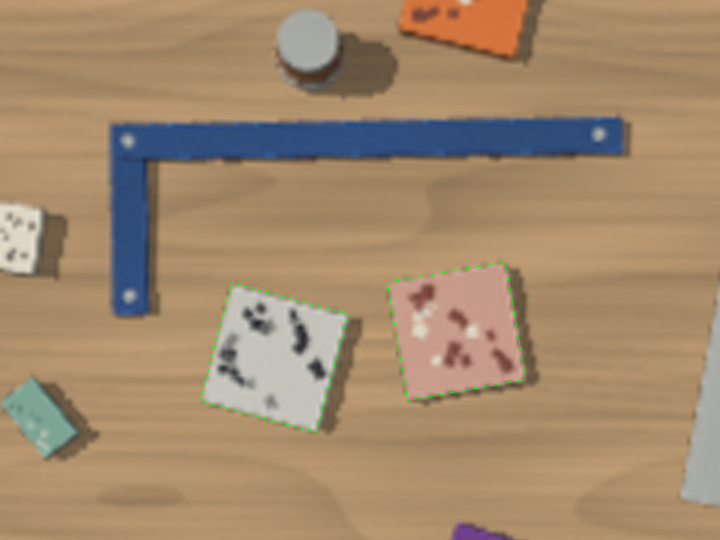

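Emit:
send_rows(targets=[[0.3,30,60,0,0],[0.3,60,115,0,0],[0.3,90,170,0,0],[0.3,120,225,0,0],[0.3,150,280,0,0],[0.3,180,340,0,0],[0.3,210,400,0,0],[0.3,240,450,0,0],[0.3,260,490,0,0],[0.3,273,521,0,0]])

```text
time: 1.55
ee_pos: [0.425, -0.0054, 0.2312]
tcp_rot: [-180.0, 0.0, -73.9]
wrist_force: [-0.1, 0.1, 0.3]
opening: 0.0598
```

```bash
python3 - <<'E'
from h import *
o=bot.get_obs(); print(o["time"],o["q"].round(1),o["ee_pos"].round(4),o["tcp_rot"].round(1),o["opening"])
E
```

```text
1.55 [ -0.7 -12.   -6.1  95.9   0.  163.2] [ 0.425  -0.0054  0.2312] [-180.     0.   -73.9] 0.05977002974963412
```

Emit:
send_rows(targets=[[0.3,0,0,0,10.6],[0.3,0,0,-15,21.2],[0.3,0,0,-30,31.8],[0.3,0,0,-45,42.4],[0.3,0,0,-60,53],[0.3,0,0,-75,63.6],[0.3,0,0,-90,74.2],[0.3,0,0,-105,84.8],[0.3,0,0,-120,95.4],[0.3,0,0,-130,106]])

```text
time: 2.8
ee_pos: [0.4241, -0.0077, 0.1006]
tcp_rot: [-180.0, 0.0, 32.3]
wrist_force: [-0.4, -1.5, 0.2]
opening: 0.0595
```

Emit:
send_rows(targets=[[0.3,0,0,-20,10.7],[0.3,0,0,-40,21.4],[0.3,0,0,-60,32.1],[0.3,0,0,-75,43],[0.3,0,0,-85,43],[0.3,0,0,-91,43],[0.3,0,0,-91,43]])

```text
time: 3.68
ee_pos: [0.4243, -0.0078, 0.0103]
tcp_rot: [-180.0, 0.0, 74.8]
wrist_force: [0.7, 0.7, 0.6]
opening: 0.0596
```

```bash
python3 - <<'E'
from h import *
o=bot.get_obs(); print(o["time"],o["q"].round(1),o["ee_pos"].round(4),o["tcp_rot"].round(1),o["opening"],o["wrist_force"].round(2))
for n in ("scene","top"):
    im,K,V=cam(n)
    cv2.imwrite(f"pics/b_{n}.png",cv2.resize(im[100:300,200:480],None,fx=2.7,fy=2.7)[:,:,::-1])
E
```

```text
3.675 [ -1.  -10.7 -29.6  71.2   0.   14.1] [ 0.4243 -0.0078  0.0103] [-180.     0.    74.8] 0.0596205960776871 [0.74 0.72 0.59]
```

View pics/b_scene.png

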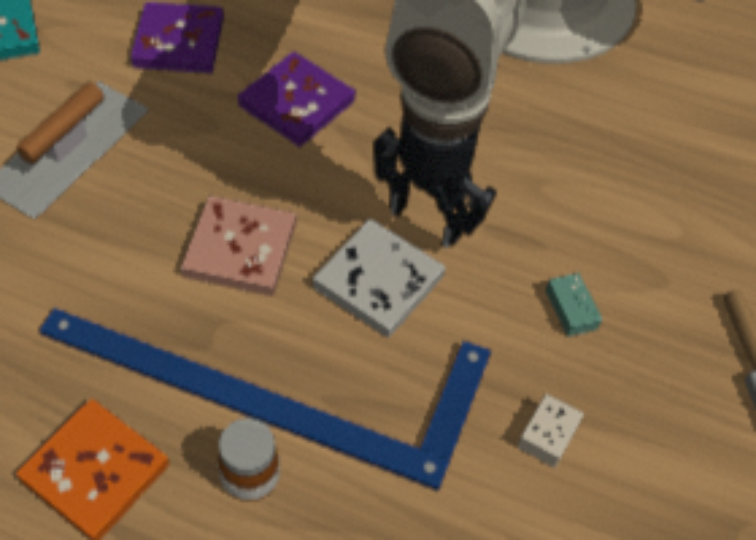

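Emit:
send_rows(targets=[[0.3,6,-2,-6,0],[0.3,14,-4,-6,0],[0.3,22,-6,-6,0.5],[0.3,30,-7,-6,2],[0.3,38,-8.5,-6,3.5],[0.3,46,-10,-6,5],[0.3,54,-11.5,-6,6.5],[0.3,62,-13,-6,8],[0.3,70,-14,-6,9.5],[0.3,78,-15.5,-6,11]])

```text
time: 5.03
ee_pos: [0.5029, -0.0233, 0.0043]
tcp_rot: [-180.0, -0.0, 86.1]
wrist_force: [-3.3, 0.1, 0.5]
opening: 0.0597
```

Emit:
send_rows(targets=[[0.3,8,-1,0,1.5],[0.3,16,-2.5,0,3],[0.3,24,-3.5,0,4],[0.3,32,-5,0,5],[0.3,40,-5.5,0,5],[0.3,45,-5.5,0,5],[0.3,45,-5.5,0,5]])

```text
time: 5.9
ee_pos: [0.548, -0.0288, 0.0044]
tcp_rot: [180.0, 0.0, 91.0]
wrist_force: [-0.0, 0.1, 0.3]
opening: 0.0598
```

```bash
python3 - <<'E'
from h import *
o=bot.get_obs(); print(o["time"],o["ee_pos"].round(4),o["tcp_rot"].round(1),o["wrist_force"].round(2))
im,K,V=cam()
print(tiles(im,K,V,dbg="pics/t1.png"))
im,K,V=cam("scene"); cv2.imwrite("pics/s1.png",cv2.resize(im[100:300,200:480],None,fx=2.7,fy=2.7)[:,:,::-1])
E
```

```text
5.9 [ 0.548  -0.0288  0.0044] [180.   0.  91.] [-0.05  0.06  0.34]
{'grey': (array([0.50560568, 0.01832022]), -5.389311790466309, (0.14627503967285158, 0.3251224365234375)), 'pink': (array([ 0.48   , -0.15375]), 0.0, (0.022, 0.0345))}
```

View pics/t1.png

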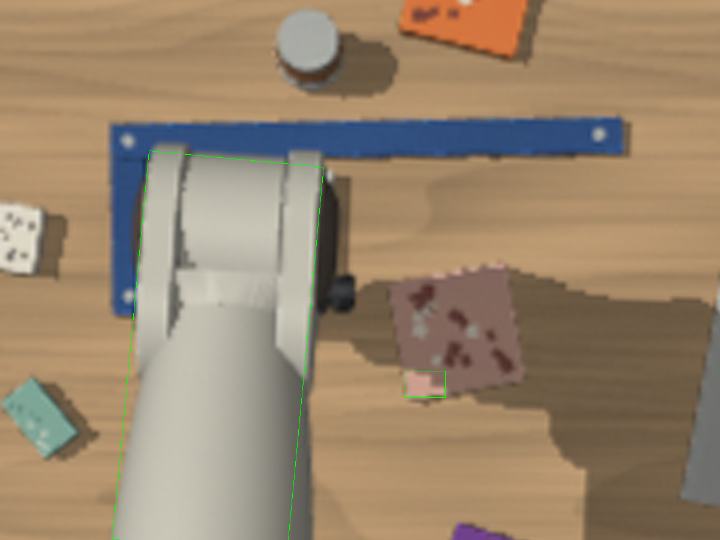

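View pics/s1.png

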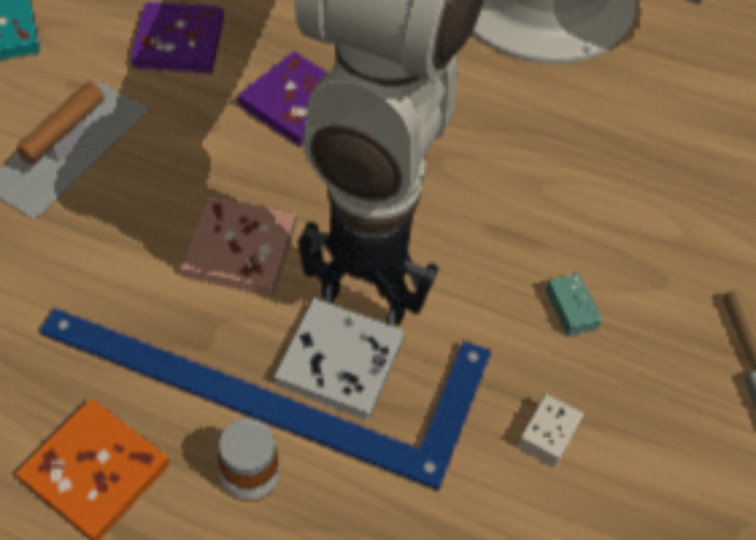

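Emit:
send_rows(targets=[[0.3,3,0,0,0],[0.3,6,0,0,0],[0.3,8,0,0,0]])

```text
time: 6.38
ee_pos: [0.5554, -0.0288, 0.0044]
tcp_rot: [-180.0, 0.0, 91.0]
wrist_force: [-3.8, 0.6, 2.0]
opening: 0.0598
```

Emit:
send_rows(targets=[[0.3,1,0,0,0],[0.3,2,0,0,0]])

```text
time: 6.62
ee_pos: [0.5573, -0.0287, 0.0043]
tcp_rot: [-180.0, -0.0, 91.0]
wrist_force: [-4.2, 0.8, 2.5]
opening: 0.0598
```

Emit:
send_rows(targets=[[0.3,1,0,0,0],[0.3,2,0,0,0]])

```text
time: 6.88
ee_pos: [0.5594, -0.0287, 0.0043]
tcp_rot: [-180.0, -0.0, 91.0]
wrist_force: [-4.2, 0.2, 2.6]
opening: 0.0593
```

Emit:
send_rows(targets=[[0.3,1,0,0,0],[0.3,2,0,0,0]])

```text
time: 7.12
ee_pos: [0.5604, -0.0287, 0.0042]
tcp_rot: [-179.9, -0.0, 91.0]
wrist_force: [-11.3, 0.5, 8.1]
opening: 0.0596
```

Emit:
send_rows(targets=[[0.3,-12,0,0,0],[0.3,-40,0,0,0],[0.3,-80,-20,30,0],[0.3,-105,-60,45,3],[0.3,-116,-105,45,6],[0.3,-116,-145,45,9],[0.3,-116,-165,30,9],[0.3,-116,-165,10,9],[0.3,-116,-165,0,9],[0.3,-116,-165,0,9]])

```text
time: 8.38
ee_pos: [0.445, -0.1934, 0.0038]
tcp_rot: [-180.0, -0.0, 100.0]
wrist_force: [0.4, -0.4, -0.3]
opening: 0.06
```

```bash
python3 - <<'E'
from h import *
o=bot.get_obs(); print(o["time"],o["ee_pos"].round(4),o["tcp_rot"].round(1),o["wrist_force"].round(2),o["q"].round(1))
im,K,V=cam()
print(tiles(im,K,V,dbg="pics/t2.png"),square(im,K,V))
E
```

```text
8.375 [ 0.445  -0.1934  0.0038] [-180.   -0.  100.] [ 0.41 -0.45 -0.3 ] [-23.5  -1.8 -22.2  69.7   0.  -33.5]
{'grey': (array([ 0.4153595 , -0.20800388]), -23.984182357788086, (0.14640711975097656, 0.19941232299804687)), 'pink': (array([ 0.53197293, -0.17883783]), 9.462326049804688, (0.08302149200439453, 0.09913259124755859))} {'corner': (np.float64(0.6725404868280987), np.float64(0.08052361131724764)), 'yaw_long': np.float64(0.2989381379200894), 'yaw_short': np.float64(1.0534494758076483), 'width_long': np.float64(0.025192031352653133), 'width_short': np.float64(0.025798934571215043), 'len': (np.float64(0.4255), np.float64(0.1625))}
```

View pics/t2.png

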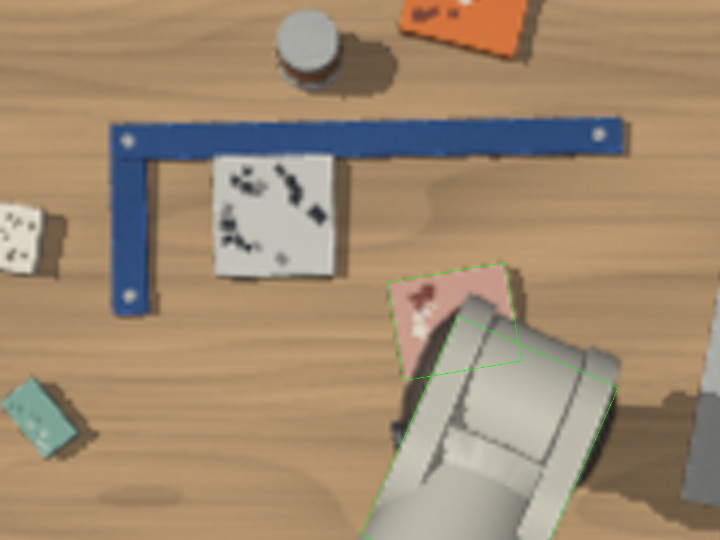

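Emit:
send_rows(targets=[[0.3,8,1.5,0,0],[0.3,16,3,0,0],[0.3,24,4,0,-0.5],[0.3,32,5,0,-1.5],[0.3,40,6,0,-2.5],[0.3,48,7,0,-3.5],[0.3,56,8,0,-4.5],[0.3,64,9,0,-5.5],[0.3,72,10,0,-6.5],[0.3,80,11,0,-7.5]])

```text
time: 9.68
ee_pos: [0.5259, -0.1827, 0.0042]
tcp_rot: [-180.0, -0.0, 92.4]
wrist_force: [-3.4, -0.8, 1.1]
opening: 0.0601
```

Emit:
send_rows(targets=[[0.3,8,1,0,-1],[0.3,16,2,0,-1.5],[0.3,24,3,0,-1.5],[0.3,30,3,0,-1.5],[0.3,33,3,0,-1.5]])

```text
time: 10.3
ee_pos: [0.5587, -0.1797, 0.0042]
tcp_rot: [-180.0, -0.0, 91.0]
wrist_force: [-3.8, -0.5, 1.0]
opening: 0.0594
```

Emit:
send_rows(targets=[[0.3,1,0,0,0],[0.3,3,0,0,0],[0.3,4,0,0,0]])

```text
time: 10.68
ee_pos: [0.5623, -0.1798, 0.0042]
tcp_rot: [-180.0, -0.0, 91.0]
wrist_force: [-2.4, 0.1, 0.2]
opening: 0.0595
```

Emit:
send_rows(targets=[[0.3,1,0,0,0],[0.3,2,0,0,0]])

```text
time: 10.92
ee_pos: [0.5627, -0.1797, 0.0042]
tcp_rot: [-179.8, -0.0, 91.0]
wrist_force: [-14.3, 0.4, 7.8]
opening: 0.0594
```

Emit:
send_rows(targets=[[0.3,-15,0,0,0],[0.3,-50,0,20,0],[0.5,-50,-20,60,-10],[0.5,-40,-45,70,-20],[0.5,-20,-65,70,-30],[0.5,0,-80,70,-40],[0.5,20,-86,70,-50],[0.5,35,-86,70,-60],[0.5,45,-86,70,-70],[0.5,50,-86,60,-80]])

```text
time: 12.18
ee_pos: [0.6159, -0.266, 0.065]
tcp_rot: [179.9, -0.1, 10.7]
wrist_force: [-0.2, -0.6, 1.2]
opening: 0.0426
```

Emit:
send_rows(targets=[[0.5,0,0,-5,-10],[0.5,0,0,-30,-10],[0.5,0,0,-50,-10],[0.5,0,0,-60,-10],[0.5,0,0,-60,-10]])

```text
time: 12.8
ee_pos: [0.614, -0.2656, 0.0036]
tcp_rot: [-180.0, 0.1, 1.0]
wrist_force: [-0.6, 0.5, 0.4]
opening: 0.0426
```

```bash
python3 - <<'E'
from h import *
o=bot.get_obs(); print(o["time"],o["ee_pos"].round(4),o["tcp_rot"].round(1),o["wrist_force"].round(2),o["q"].round(1))
im,K,V=cam()
tiles(im,K,V,dbg="pics/t3.png")
im,K,V=cam("scene"); cv2.imwrite("pics/s3.png",cv2.resize(im[100:300,200:480],None,fx=2.7,fy=2.7)[:,:,::-1])
E
```

```text
12.8 [ 0.614  -0.2656  0.0036] [-1.8e+02  1.0e-01  1.0e+00] [-0.57  0.46  0.44] [-23.4  22.7   6.   73.3   0.   65.6]
```

View pics/t3.png

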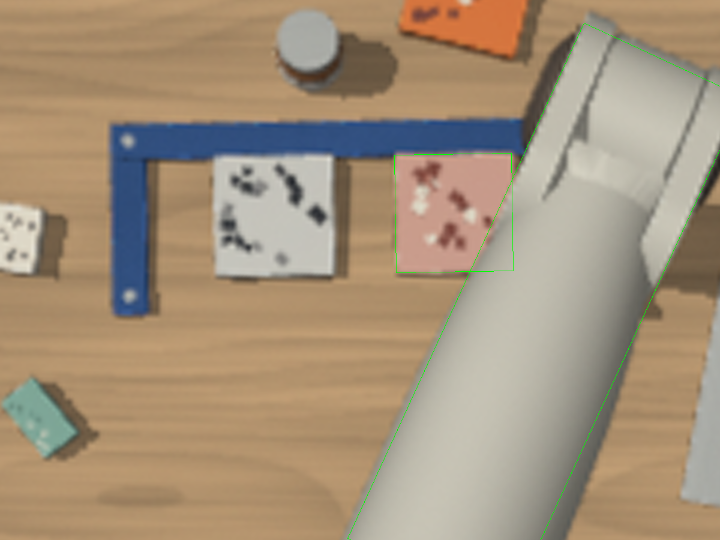

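View pics/s3.png

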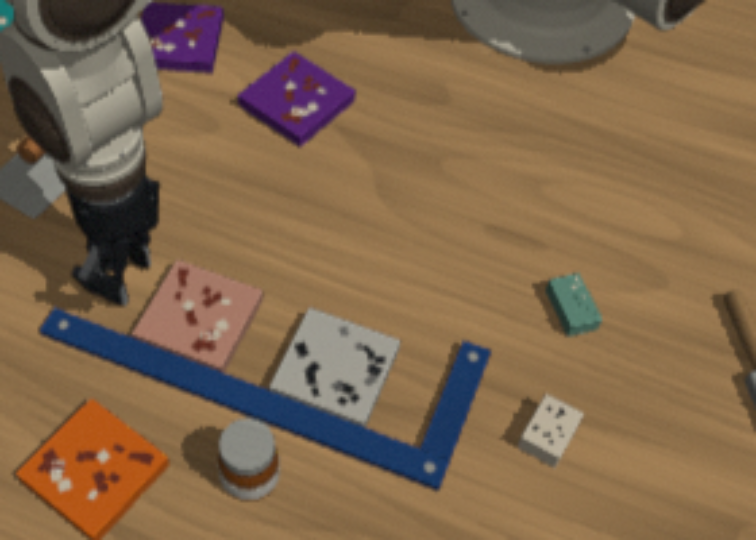

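Emit:
send_rows(targets=[[0.5,0,12,0,0],[0.5,0,22,0,0],[0.5,0,30,0,0],[0.5,0,38,0,0],[0.5,-0.5,46,0,0],[0.5,-0.5,54,0,0],[0.5,-0.5,62,0,0],[0.5,-1,70,0,0],[0.5,-1,76,0,0],[0.5,-1,82,0,0]])

```text
time: 14.15
ee_pos: [0.6133, -0.1838, 0.0043]
tcp_rot: [179.9, 0.0, 1.0]
wrist_force: [-1.1, -7.1, 3.4]
opening: 0.0428
```

Emit:
send_rows(targets=[[0.5,0,8,0,0],[0.5,0,16,0,0],[0.5,0,24,0,0],[0.5,-0.5,32,0,0],[0.5,-0.5,40,0,0],[0.5,-0.5,43,0,0]])

```text
time: 14.9
ee_pos: [0.6127, -0.1407, 0.0042]
tcp_rot: [180.0, 0.0, 1.0]
wrist_force: [-1.1, -7.3, 2.9]
opening: 0.0426
```

Emit:
send_rows(targets=[[0.5,0,2,0,0],[0.5,0,4,0,0],[0.5,0,5,0,0]])

```text
time: 15.28
ee_pos: [0.6126, -0.1362, 0.0042]
tcp_rot: [179.9, 0.0, 1.0]
wrist_force: [-0.4, -6.7, 3.4]
opening: 0.0427
```

Emit:
send_rows(targets=[[0.5,0,1,0,0],[0.5,0,2,0,0]])

```text
time: 15.52
ee_pos: [0.6126, -0.1343, 0.0042]
tcp_rot: [179.9, 0.0, 0.9]
wrist_force: [-1.3, -6.6, 1.8]
opening: 0.0428
```

Emit:
send_rows(targets=[[0.5,0,1,0,0],[0.5,0,2,0,0]])

```text
time: 15.78
ee_pos: [0.6126, -0.1323, 0.0042]
tcp_rot: [179.9, 0.0, 0.9]
wrist_force: [-1.3, -7.1, 3.5]
opening: 0.0428
```

Emit:
send_rows(targets=[[0.5,0,1,0,0],[0.5,0,2,0,0]])

```text
time: 16.02
ee_pos: [0.6125, -0.1316, 0.0043]
tcp_rot: [179.8, 0.0, 0.9]
wrist_force: [-1.3, -16.4, 2.9]
opening: 0.0428
```

```bash
python3 - <<'E'
from h import *
im,K,V=cam()
tiles(im,K,V,dbg="pics/t4.png")
im,K,V=cam("scene"); cv2.imwrite("pics/s4.png",cv2.resize(im[180:300,260:430],None,fx=4.6,fy=4.6,interpolation=cv2.INTER_CUBIC)[:,:,::-1])
E
```

```text
(no output)
```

View pics/s4.png

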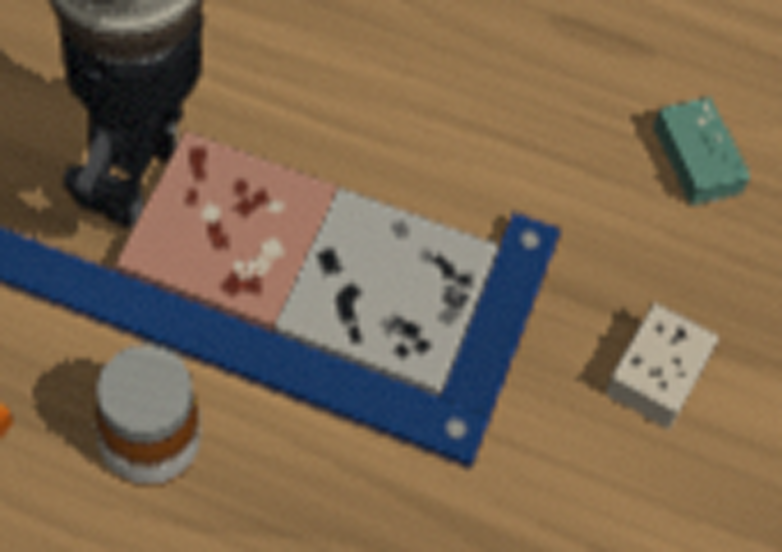

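Emit:
send_rows(targets=[[0.5,0,-10,0,0],[0.5,0,-35,10,0],[0.5,-30,-45,60,10],[0.3,-70,-45,90,20],[0.3,-100,-20,90,30],[0.3,-112,20,90,40],[0.3,-112,60,90,50],[0.3,-112,100,90,60],[0.3,-112,108,90,70],[0.3,-112,108,60,80]])

```text
time: 17.38
ee_pos: [0.502, -0.0204, 0.0656]
tcp_rot: [179.8, -0.1, 81.4]
wrist_force: [0.4, 0.5, 0.2]
opening: 0.0597
```

Emit:
send_rows(targets=[[0.3,0,0,-15,10],[0.3,0,0,-35,10],[0.3,0,0,-52,10],[0.3,0,0,-60,10],[0.3,15,0,-60,10],[0.3,30,0,-60,10],[0.3,40,0,-60,10],[0.3,45,0,-60,10],[0.3,50,0,-60,10],[0.3,53,0,-60,10]])

```text
time: 18.62
ee_pos: [0.554, -0.0217, 0.0043]
tcp_rot: [-180.0, -0.0, 91.0]
wrist_force: [-0.3, 0.4, -0.1]
opening: 0.0595
```

Emit:
send_rows(targets=[[0.3,2,0,0,0],[0.3,4,0,0,0],[0.3,6,0,0,0],[0.3,7,0,0,0],[0.3,7,0,0,0]])

```text
time: 19.25
ee_pos: [0.5603, -0.0218, 0.0042]
tcp_rot: [-179.9, -0.0, 91.0]
wrist_force: [-6.0, 0.1, 3.3]
opening: 0.0603
```

Emit:
send_rows(targets=[[0.3,1,0,0,0],[0.3,1.5,0,0,0]])

```text
time: 19.5
ee_pos: [0.5603, -0.0218, 0.0042]
tcp_rot: [-179.8, 0.0, 91.0]
wrist_force: [-14.3, -0.3, 9.7]
opening: 0.0598
```

Emit:
send_rows(targets=[[0.3,-10,0,0,0],[0.3,-50,0,10,0],[0.3,-90,-20,40,0],[0.3,-140,-60,90,0],[0.3,-190,-110,140,0],[0.3,-200,-170,180,0],[0.3,-200,-220,200,0],[0.3,-200,-270,200,0],[0.3,-200,-270,200,0]])

```text
time: 20.62
ee_pos: [0.362, -0.2947, 0.2052]
tcp_rot: [179.9, 0.1, 90.8]
wrist_force: [0.2, 0.7, -0.3]
opening: 0.0596
```

```bash
python3 - <<'E'
from h import *
im,K,V=cam()
print(bot.get_obs()["ee_pos"],tiles(im,K,V,dbg="pics/t5.png"),square(im,K,V))
r=rectify(im,K,V,.02,.54,.71,-.16,.10,3000); cv2.imwrite("pics/z5.png",r[:,:,::-1])
cv2.imwrite("pics/top5.png",im[:,:,::-1])
im,K,V=cam("scene"); cv2.imwrite("pics/s5.png",cv2.resize(im[180:300,260:430],None,fx=4.6,fy=4.6,interpolation=cv2.INTER_CUBIC)[:,:,::-1])
E
```

```text
[ 0.36207275 -0.29570525  0.20504275] {'grey': (array([0.61953534, 0.02852548]), 0.818450927734375, (0.09960411834716797, 0.09986837768554688)), 'pink': (array([ 0.62125, -0.07125]), 0.0, (0.0975, 0.0985))} {'corner': (np.float64(0.6745283799368536), np.float64(0.08345791550938553)), 'yaw_long': np.float64(-0.03822748529819197), 'yaw_short': np.float64(1.9539698700996133), 'width_long': np.float64(0.02427165577779411), 'width_short': np.float64(0.024007166542816274), 'len': (np.float64(0.4255), np.float64(0.163))}
```

View pics/z5.png

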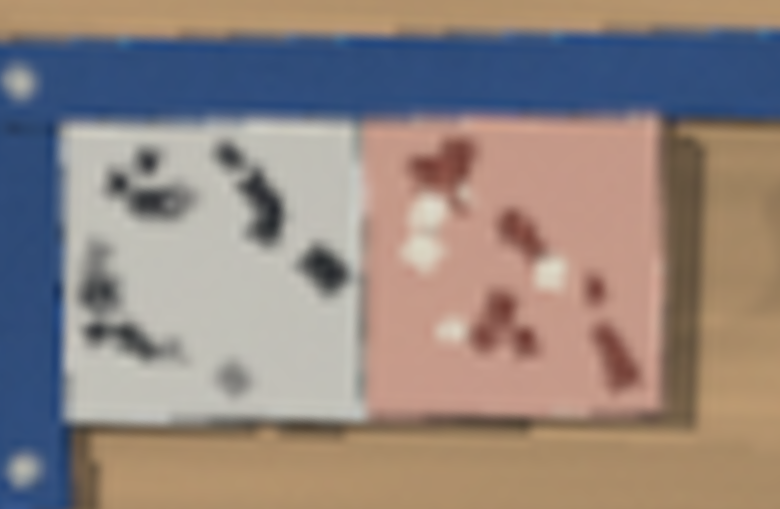

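View pics/s5.png

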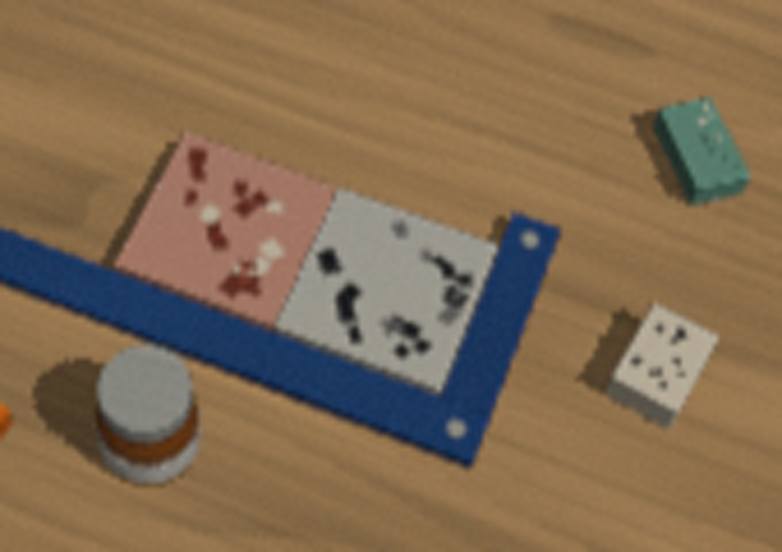

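View pics/top5.png

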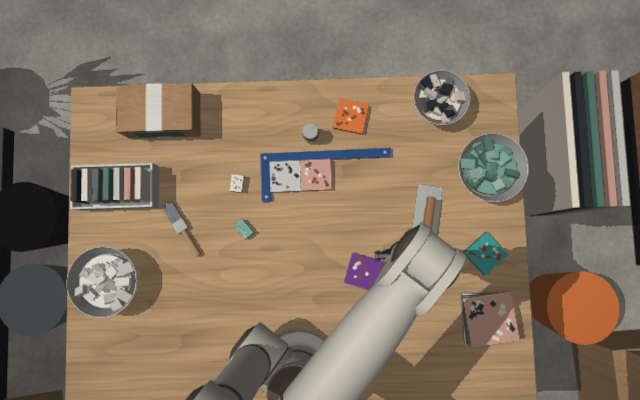

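```bash
python3 - <<'E'
from h import *
im,K,V=cam()
s=3000.;R=(.54,.71,-.16,.10)
r=rectify(im,K,V,.02,*R,s); lab=cv2.cvtColor(cv2.GaussianBlur(r,(0,0),3),cv2.COLOR_RGB2LAB).astype(float)
def edge(ch,axis,lo,hi,a,b,sign):
    P=[]
    for k in range(lo,hi,3):
        line=lab[a:b,k,ch] if axis==0 else lab[k,a:b,ch]
        g=np.gradient(line)*sign; i=int(np.argmax(g)); 
        if 0<i<len(g)-1:
            d=(g[i-1]-g[i+1])/(2*(g[i-1]-2*g[i]+g[i+1])+1e-12); P.append((k,a+i+d))
    P=np.array(P); f=np.polyfit(P[:,0],P[:,1],1); res=P[:,1]-np.polyval(f,P[:,0]); q=abs(res)<2*np.std(res)+.3
    f=np.polyfit(P[q,0],P[q,1],1); return np.degrees(np.arctan(f[0])).round(2), (np.polyval(f,(lo+hi)/2)/s).round(4), (np.std(res[q])/s*1e3).round(2)
# slope>0 in image (row grows with col) = negative yaw ; 
print("grey/long",edge(2,0,75,350,100,145,1)); print("pink/long",edge(2,0,375,650,95,145,1))
print("grey/short",edge(2,1,140,400,45,85,1)); print("joint",edge(1,1,140,400,345,385,1)); print("pink right",edge(1,1,140,400,640,690,-1))
print("grey near",edge(2,0,80,350,400,440,1)); print("pink near",edge(1,0,380,650,395,435,-1))
print("long outer",edge(2,0,80,700,15,65,-1))
E
```

```text
grey/long (np.float64(-0.79), np.float64(0.0388), np.float64(0.65))
pink/long (np.float64(-0.81), np.float64(0.038), np.float64(0.56))
grey/short (np.float64(1.13), np.float64(0.02), np.float64(0.54))
joint (np.float64(0.88), np.float64(0.1204), np.float64(0.94))
pink right (np.float64(0.47), np.float64(0.2201), np.float64(1.11))
grey near (np.float64(-0.33), np.float64(0.1421), np.float64(0.66))
pink near (np.float64(-1.12), np.float64(0.1382), np.float64(1.2))
long outer (np.float64(-0.73), np.float64(0.0113), np.float64(0.59))
```

```bash
python3 - <<'E'
from workcell import bot
o=bot.get_obs(); print(o["time"],o["wrist_force"].round(1),abs(o["qd"]).max().round(2)); print(bot.job_done())
E
```

```text
20.775 [ 0.3 -0.2 -0.5] 2.19
the job is handed in; nothing more can be done
None
```

I pushed both tiles into the corner of the blue square and handed the job in at 20.8 s. The grey tile sits in the corner, flush to both arms. The pink tile is flush to the long arm and up against the grey.

**How:** With partly opened fingers I pushed each tile squarely onto the long arm. I then pushed pink sideways so that it carried grey into the short arm, and pressed both lightly against the long arm once more. Nothing was gripped or lifted. The highest wrist force I saw was about 17 N.

**Last checks:**
- **Long arm:** both tile edges run parallel to it, at about 0.8° in the image against 0.73° for the arm's outer edge. The seating pushes stopped hard.
- **Joint:** the spacing from short arm to joint to pink's outer edge measured 100.4 mm and 99.7 mm. That leaves no gap beyond the roughly 0.5 mm measuring noise.
- **Other objects:** they appear unmoved in the views, though I only compared them by eye. The arm had already drawn back to about 0.2 m above the table, touching nothing, and it hid one purple tile in the last top view.

**Readings that disagreed:**
- The rougher rectangle fit gave pink 0° instead of about 0.9°.
- Some line fits scattered by ±0.4°: pink's right edge came out at 0.47° and grey's near edge at 0.33°.
- The fit of the square itself became unreliable once the tiles touched it.

I put these down to pixel noise and made no further pushes.

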